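Put the spray-gun air caps away in their pockets

ROBOT

A 6-joint arm with a two-finger parallel gripper is mounted at the origin on the work surface. World frame = base frame: x ahead of the robot, y to its left, z up, the work surface at z = 0. Lengths are in m, angles in rad, forces in N, time in s.
With the tool pointing down it reaches from about 0.275 to 0.825 m from the base axis. Payload 5.2 kg.
Tool frame: the origin (TCP) lies midway between the tips of the shut fingers; the grasp point (between the pads) lies 19 mm behind it; z points along the fingers, y is the line along which they close (so a half turn about z gives the same grasp; the last joint's range is limited). The gripper opens to 93 mm and grips with 3 to 60 N. Pads are 15 mm wide; open, the fingers measure 128 mm over their backs; the gripper's body (75 mm by 188 mm) begins 65 mm behind the grasp point.
Start: joints at [1.144, 0.259, 1.535, -0, 1.348, -0.203], TCP at [0.122, 0.536, 0.219] pointing down, gripper open.
Joint ranges: [-3.14, 3.14], [-0.91, 2.08], [0.19, 2.58], [-1.22, 4.36], [0.22, 2.71], [-3.12, 3.12]. Speed limits (rad/s): [2.57, 2.57, 3.14, 3.14, 3.14, 3.14].

INTERFACE

Orientations are given as a 3x3 rotation matrix whose columns are the frame's x, y, z axes.
In Python, from plant import manip gives the robot as it stands.
- The arm moves only by the tool shift_gripper, called after "Request:" in YAML: its name, and indented under it one key for each argument. Schema: {"type":"object","properties":{"deltas":{"type":"array","items":{"type":"number"},"minItems":7,"maxItems":56},"only":{"type":"string"},"quiet":{"type":"boolean"},"lines":{"type":"string"}},"required":["deltas"],"additionalProperties":false}. deltas is one flat list of numbers that holds 1 to 8 rows one after another, with no inner brackets; each row has 7 numbers: a rotation vector rx, ry, rz in parts of the range, where 1.0 means 2 pi rad, then dx, dy, dz in normalised numbers (1 is 0.6 m), then the finger opening in m; each row shifts and turns the commanded pose from where the row before left it, along the tool's axes as they then stand; what a row does not reach is not made up. A row lasts 1/12 s, in which the tool goes at most 0.0417 m and 0.125 rad, less where a joint would pass 70% of its speed; a pose out of reach is approached as far as the arm can. The fingers move at their own pace and stop on an object; the grip force is fixed at half the most. Time passes only in rows, so rows that do not move let the fingers close. The tool returns the time, the measured TCP pose, the force, the opening and the grip force at its end. only (a regular expression) keeps the lines of the reply that match it, lines (a string "A,B") keeps lines A to B, and quiet returns only ok. Input that does not fit is refused with a message, and nothing moves.
- manip.read_state(): the state, without advancing time (a new reading comes with each control period).
- manip.get_image(name): name is "scene" or "top"; returns the picture (480x640x3 uint8, blue, green, red); there is no depth.
- manip.get_calibration(name): a dict with "intrinsics" (3x3 intrinsics, pixels), "origin" and "rotation" of the camera in the world. Camera axes: x right, y down, z forward; pixel columns grow to the right and rows downward; lengths in m; the calibration is good to about 2 mm. A picture is of the moment at which its call begins. get_calibration takes no time and is no camera call.
- manip.job_done(): hands the job in; it is judged then, once.
The state is a dict: "t": time; "qpos": joint angles; "qvel": joint speeds; "tau": joint torques, N m; "tool_pos": TCP position; "ee_rot": TCP orientation; "ft_force": force on the tool from outside, world axes, zero at the start; "torque": the same for the moment, N m; "gripper_width": finger opening in m; "gripper_force": force on a finger pad.
Only numpy, scipy, OpenCV 4.12 (cv2) and the standard library are available. Lean on these libraries where they do the work, as an engineer would, in place of code of your own. Each camera call takes 0.05 s, during which the arm holds its last target. There are 200 camera calls.

TASK

Put each of the three brass air caps away in the deck pocket of its own size, lying flat and fully home. They are dripping with thinner, so push them there along the deck: do not grip them, lift them or press hard on them, and leave everything else where it stands.

Things in the scene. Friction and masses are not known exactly. Their poses are not given: they have to be found in the camera images.
- deck: Fixed aluminium deck: a slab 300 mm (its x) by 440 mm (its y), flat top 30 mm above the table. Origin: centre of its underside, z up; yaw within 0.25 rad of the world. A steel lip 6 mm wide stands 12 mm above the top just outside its far (+x) edge and both sides; the near edge is open. Three round blind pockets, 9 mm deep with 1.5 mm chamfers, lie in a row near the far edge.
- cap_small: Brass spray-gun air cap, small size: a disc 32 mm in diameter and 12 mm high with a knurled rim and, on top, two small horns 6 mm high lying inside its rim. Lies flat on the deck, horns up; about 60 g, varying. Origin: centre of its underside, z up. Seated in its pocket its disc stands 3 mm proud of the deck.
- pocket_small (a point): Centre of the mouth of the pocket for the small cap, 36 mm in diameter, at the level of the deck top, at x 70, y 140 mm in the deck's frame; the pocket floor is 9 mm below. Smaller caps would fall into it too; larger caps slide across it.
- cap_medium: Brass spray-gun air cap, medium size: a disc 42 mm in diameter and 12 mm high with a knurled rim and, on top, two small horns 6 mm high lying inside its rim. Lies flat on the deck, horns up; about 90 g, varying. Origin: centre of its underside, z up. Seated in its pocket its disc stands 3 mm proud of the deck.
- pocket_medium (a point): Centre of the mouth of the pocket for the medium cap, 46 mm in diameter, at the level of the deck top, at x 70, y -140 mm in the deck's frame; the pocket floor is 9 mm below. Smaller caps would fall into it too; larger caps slide across it.
- cap_large: Brass spray-gun air cap, large size: a disc 52 mm in diameter and 12 mm high with a knurled rim and, on top, two small horns 6 mm high lying inside its rim. Lies flat on the deck, horns up; about 130 g, varying. Origin: centre of its underside, z up. Seated in its pocket its disc stands 3 mm proud of the deck.
- pocket_large (a point): Centre of the mouth of the pocket for the large cap, 56 mm in diameter, at the level of the deck top, at x 70, y 0 mm in the deck's frame; the pocket floor is 9 mm below. Smaller caps would fall into it too; larger caps slide across it.
- touchup: Small touch-up bottle, 26 mm in diameter, 50 mm high, standing loose on the deck. Origin: centre of its underside. Bystander: leave it alone.
- fitting: Turned steel hose fitting, 26 mm in diameter, 40 mm high, standing loose on the deck. Origin: centre of its underside. Bystander: leave it alone.
- jar: Small amber glass jar, 28 mm in diameter, 44 mm high, standing loose on the deck. Origin: centre of its underside. Bystander: leave it alone.
- paint_tin: Paint tin, 108 mm in diameter, 125 mm high, on the bench to the left of the deck. Origin: centre of its underside. Bystander: leave it alone.
- mixing_cup: Open white mixing cup, 90 mm in diameter, 100 mm high, on the bench to the left of the deck. Origin: centre of its underside. Bystander: leave it alone.
- tape_roll: Roll of masking tape lying flat, 110 mm in diameter, 25 mm high, on the bench to the right of the deck. Origin: centre of its underside. Bystander: leave it alone.
- brush: Brush lying on the bench to the right of the deck, about 0.2 m long. Origin: centre of its underside. Bystander: leave it alone.

How it is judged:
By the outcome, as a careful person would: the job done as asked, in the order asked, and still so for the second after the job is handed in, with the robot touching nothing.
It also fails if it takes over 72 s, if anything falls off the work surface, if the arm or the gripper's body presses on something with over 40 N, if the wrist force passes 120 N, or if a joint passes its speed limit or range.

## Working session

There is one attempt and no reset: what is moved stays moved. The work goes in short steps, Python scripts to look and compute and a tool call to move; the robot and the scene stay as the last step left them, time stands still between calls to the robot, and variables do not carry over. Pictures are saved under pics/ and viewed, at most 10 in all, crops included, and the job is handed in when it is done.

```bash
ls; mkdir -p pics; python3 - <<'E'
from plant import manip
import cv2,numpy as np
s=manip.read_state();print(s['t'],s['tool_pos'],s['ee_rot'],s['gripper_width'])
for n in("scene","top"):
    cv2.imwrite(f"pics/{n}0.png",manip.get_image(n));c=manip.get_calibration(n);print(n,c)
E
```

```text
pics
plant.py
0.0 [0.12179214 0.53578279 0.21782038] [[-9.75060026e-01  2.21939920e-01 -7.85873258e-04]
 [ 2.21940952e-01  9.75058706e-01 -1.65349260e-03]
 [ 3.99296547e-04 -1.78667200e-03 -9.99998324e-01]] 0.09310492819555607
scene {'intrinsics': array([[535.25274372,   0.        , 333.96261367],
       [  0.        , 535.25274372, 238.82392493],
       [  0.        ,   0.        ,   1.        ]]), 'origin': array([1.55038233, 0.41534072, 0.77836701]), 'rotation': array([[-0.40866655,  0.49969572, -0.76373807],
       [ 0.91243105,  0.24337448, -0.32899612],
       [ 0.0214764 , -0.83130804, -0.5553969 ]])}
top {'intrinsics': array([[442.63181316,   0.        , 318.28794005],
       [  0.        , 442.63181316, 238.66860922],
       [  0.        ,   0.        ,   1.        ]]), 'origin': array([ 0.49231475, -0.00438915,  1.15628754]), 'rotation': array([[-0.00162145, -0.99783958,  0.06567762],
       [-0.99980815,  0.00289967,  0.01937136],
       [-0.01951995, -0.06563361, -0.99765285]])}
```

View pics/top0.png

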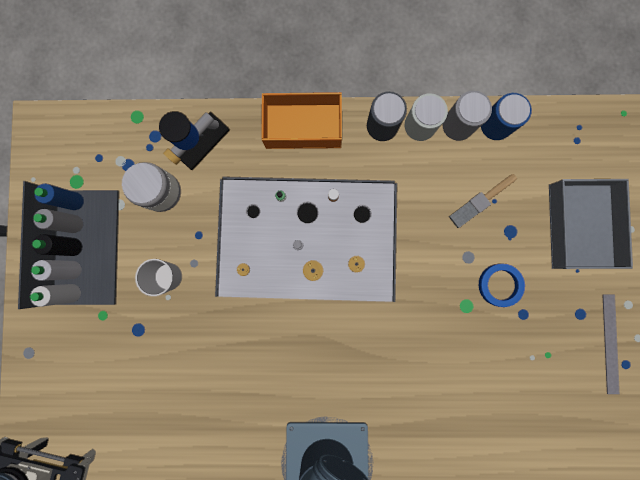

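View pics/scene0.png

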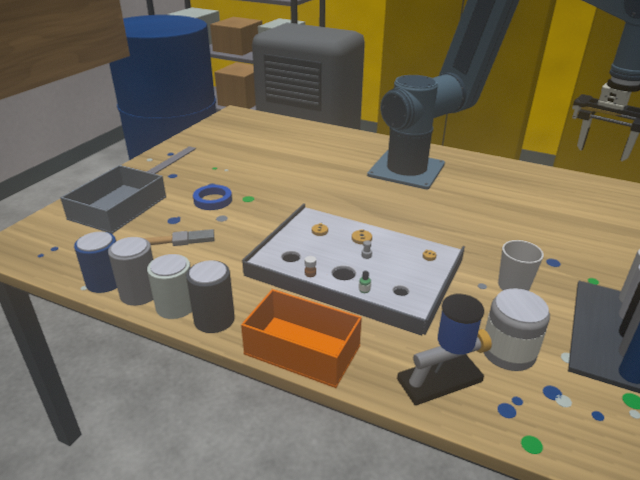

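The top view shows the small, large and medium caps at (243,269), (313,270) and (356,264). Their pockets are at (253,211), (307,212) and (362,214). The fitting at (298,245) stands close to the large cap's path, with the touch-up bottle at (281,196) and the jar at (333,195). The scene view agrees.

```bash
cat > h.py <<'E'
from plant import manip
import cv2,numpy as np
def ray(n,uv,z):
    c=manip.get_calibration(n);d=c['rotation']@np.linalg.inv(c['intrinsics'])@np.array([uv[0],uv[1],1.])
    o=c['origin'];return (o+d*(z-o[2])/d[2])
def proj(n,p):
    c=manip.get_calibration(n);q=c['intrinsics']@(c['rotation'].T@(np.array(p)-c['origin']));return q[:2]/q[2]
def blobs(m,amin=25):
    n,l,st,ce=cv2.connectedComponentsWithStats(m.astype(np.uint8)*255)
    return [(ce[i],st[i]) for i in range(1,n) if st[i,4]>=amin]
def brass(im):
    h=cv2.cvtColor(im,cv2.COLOR_BGR2HSV);return (h[...,0]>10)&(h[...,0]<28)&(h[...,1]>90)
def filled(m):
    cs,_=cv2.findContours(m.astype(np.uint8),cv2.RETR_EXTERNAL,cv2.CHAIN_APPROX_NONE)
    out=np.zeros(m.shape,np.uint8);cv2.drawContours(out,cs,-1,255,-1);return out>0
E
python3 - <<'E'
from h import *
t=cv2.imread('pics/top0.png')
roi=np.zeros(t.shape[:2],bool);roi[185:296,222:391]=1
print("caps")
for c,s in blobs(filled(brass(t)&roi)): print(c.round(1),s[2:],ray('top',c,.042).round(4),'dia',round(np.sqrt(s[4]*4/np.pi)*(1.156-.042)/442.6,4))
print("dark")
g=t.max(2)
for c,s in blobs((g<70)&roi,15): print(c.round(1),s[2:],ray('top',c,.03).round(4),'dia',round(np.sqrt(s[4]*4/np.pi)*1.126/442.6,4))
# deck top: bright region
h=cv2.cvtColor(t,cv2.COLOR_BGR2HSV);m=(h[...,1]<50)&(h[...,2]>120)
m[:170]=0;m[310:]=0;m[:,:205]=0;m[:,405:]=0
c=max(cv2.findContours(m.astype(np.uint8),cv2.RETR_EXTERNAL,cv2.CHAIN_APPROX_NONE)[0],key=cv2.contourArea)
b=cv2.approxPolyDP(cv2.convexHull(c),8,True)[:,0];P=np.array([ray('top',p,.03) for p in b]);print('deck',b.tolist(),P.round(4).tolist(), np.linalg.norm(P-np.roll(P,1,0),axis=1))
s=cv2.imread('pics/scene0.png')
r2=np.zeros(s.shape[:2],bool);r2[205:310,245:460]=1
print('scene caps')
for c,st in blobs(filled(brass(s)&r2)): print(c.round(1),st[2:],ray('scene',c,.042).round(4))
cr=t[170:305,205:405];cv2.imwrite('pics/tc.png',cv2.resize(cr,None,fx=4,fy=4,interpolation=cv2.INTER_CUBIC))
E
```

```text
caps
[356.1 263.6] [ 17  16 202] [ 0.5026 -0.0776  0.042 ] dia 0.0404
[312.5 270.1] [ 20  21 314] [0.4865 0.0319 0.042 ] dia 0.0503
[242.7 269.3] [ 12  13 119] [0.489  0.2079 0.042 ] dia 0.031
dark
[279.1 194.2] [ 5  6 23] [0.6813 0.1181 0.03  ] dia 0.0138
[307.2 212.5] [ 20  20 317] [0.6336 0.0458 0.03  ] dia 0.0511
[252.9 211.2] [ 13  13 121] [0.6377 0.1853 0.03  ] dia 0.0316
[361.7 214. ] [ 16  17 211] [ 0.6294 -0.0936  0.03  ] dia 0.0417
deck [[223, 180], [393, 184], [391, 301], [218, 296]] [[0.7191, 0.2635, 0.03], [0.7063, -0.1743, 0.03], [0.4086, -0.1655, 0.03], [0.4213, 0.2725, 0.03]] [0.297978   0.43794427 0.29787379 0.43815851]
scene caps
[263.  221.6] [  55   51 1417] [ 0.5449 -0.2191  0.042 ]
[406.3 218.9] [ 154   43 3440] [0.3678 0.1123 0.042 ]
[319.5 229.1] [ 16  12 143] [ 0.5134 -0.072   0.042 ]
[361.1 236.1] [ 20  14 194] [0.4969 0.0351 0.042 ]
[429.1 254.8] [ 13  10 103] [0.5008 0.2114 0.042 ]
[309.3 270.8] [11  6 47] [ 0.6815 -0.018   0.042 ]
[454.9 284.4] [ 15  29 175] [0.5862 0.2942 0.042 ]
[277.6 298.4] [  98   33 1649] [ 0.7972 -0.0353  0.042 ]
```

View pics/tc.png

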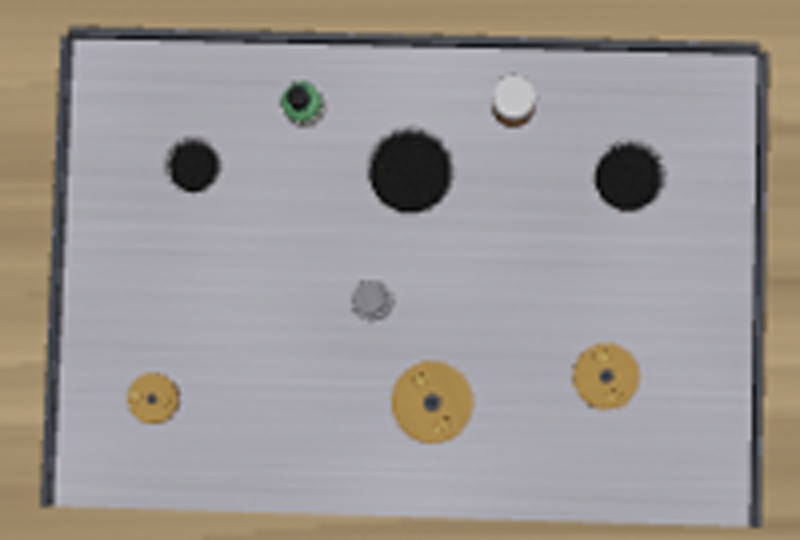

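The crop confirms the layout, and the sizes and deck edges come out within about 2 mm. I'll push each cap with two slightly open fingertips, which gives two contacts behind the rim. The large cap needs two legs to clear the fitting.

```bash
cat >> h.py <<'E'
def plan(xy,ang,z):
    "tool-axis shift and yaw to put TCP at xy,z with -tool x along world angle ang"
    s=manip.read_state();R=s['ee_rot'];p=s['tool_pos'];cur=np.arctan2(-R[1,0],-R[0,0])
    d=R.T@(np.array([*xy,z])-p)
    print('t',round(s['t'],2),'p',p.round(4),'yaw',round(cur,3),'rz(tool)',round(-(ang-cur),3),'shift(now axes)',d.round(4))
    c,q=np.cos(ang),np.sin(ang);Rn=np.array([[-c,q,0],[-q,c,0] if 0 else [-q,c,0],[0,0,-1.]])
    Rn=np.column_stack([[-c,-q,0],[-q,c,0],[0,0,-1.]])
    print('   shift in turned axes',(Rn.T@(np.array([*xy,z])-p)).round(4))
E
python3 - <<'E'
from h import *
for n,uv,z in(('fitting',(205+372/4,170+299/4),.07),('touchup',(205+298/4,170+97/4),.08),('jar',(205+514/4,170+97/4),.074)):print(n,ray('top',uv,z).round(4))
for n,c,p in(('small',(.489,.2079),(.6377,.1853)),('large1',(.4865,.0319),(.56,0))):
    c=np.array(c);d=np.array(p)-c;a=np.arctan2(d[1],d[0]);u=d/np.linalg.norm(d)
    r=.016 if n=='small' else .026; print(n,a,np.linalg.norm(d));plan(c-u*(r+.0075+.012),a,.10)
E
```

```text
fitting [0.549  0.0666 0.07  ]
touchup [0.6729 0.1117 0.08  ]
jar [ 0.6732 -0.0211  0.074 ]
small -0.15082958617909722 0.15040761283924434
t 0.1 p [0.1218 0.5359 0.2179] yaw -0.224 rz(tool) -0.073 shift(now axes) [-0.3954 -0.2407  0.1182]
   shift in turned axes [-0.3768 -0.2691  0.1179]
large1 -0.4094804135354475 0.08012402885526919
t 0.1 p [0.1218 0.5359 0.2179] yaw -0.224 rz(tool) 0.186 shift(now axes) [-0.4227 -0.4019  0.1184]
   shift in turned axes [-0.4897 -0.3171  0.1179]
```

The rows are not in the units I measure in: shifts go in shares of 0.6 m and turns go in shares of 2 pi rad. I convert before sending: -0.0314 m / 0.6 = -0.0523, -0.0224 m / 0.6 = -0.0373, -0.073 rad / 6.2832 = -0.0116.

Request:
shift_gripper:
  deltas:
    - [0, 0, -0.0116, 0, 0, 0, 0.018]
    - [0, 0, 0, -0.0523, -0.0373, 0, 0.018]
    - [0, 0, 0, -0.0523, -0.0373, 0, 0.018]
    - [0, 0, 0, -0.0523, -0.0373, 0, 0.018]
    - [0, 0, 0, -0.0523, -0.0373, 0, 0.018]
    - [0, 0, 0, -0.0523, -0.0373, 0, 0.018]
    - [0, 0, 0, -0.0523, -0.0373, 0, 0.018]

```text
refused: deltas[0]: [0, 0, -0.0116, 0, 0, 0, 0.018] is not of type 'number' (schema: type "number"). Nothing was moved.
```

Nothing moved. I misread the format; it is one flat list, 7 numbers to a row, no inner brackets. Resending.

Request:
shift_gripper:
  deltas: [0, 0, -0.0116, 0, 0, 0, 0.018, 0, 0, 0, -0.0523, -0.0373, 0, 0.018, 0, 0, 0, -0.0523, -0.0373, 0, 0.018, 0, 0, 0, -0.0523, -0.0373, 0, 0.018, 0, 0, 0, -0.0523, -0.0373, 0, 0.018, 0, 0, 0, -0.0523, -0.0373, 0, 0.018, 0, 0, 0, -0.0523, -0.0373, 0, 0.018]

```text
t: 0.68
tool_pos: [0.2888, 0.3736, 0.2184]
ee_rot: [[-0.989, 0.15, -0.0], [0.15, 0.989, -0.0], [0.0, -0.0, -1.0]]
ft_force: [-0.0, 0.3, -0.4]
gripper_width: 0.0508
gripper_force: 0.0
```

Request:
shift_gripper:
  deltas: [0, 0, 0, -0.0523, -0.0373, 0, 0.018, 0, 0, 0, -0.0523, -0.0373, 0, 0.018, 0, 0, 0, -0.0523, -0.0373, 0, 0.018, 0, 0, 0, -0.0523, -0.0373, 0, 0.018, 0, 0, 0, -0.0523, -0.0373, 0, 0.018, 0, 0, 0, -0.0523, -0.0373, 0, 0.018, 0, 0, 0, 0, 0, 0.05, 0.018, 0, 0, 0, 0, 0, 0.05, 0.018]

```text
t: 1.35
tool_pos: [0.4573, 0.2122, 0.159]
ee_rot: [[-0.988, 0.154, 0.004], [0.154, 0.988, 0.001], [-0.004, 0.001, -1.0]]
ft_force: [0.0, 0.3, 0.2]
gripper_width: 0.0181
gripper_force: 0.0
```

```bash
python3 -c "
from h import *
plan((.4539,.2132),-.151,.034)"
```

```text
t 1.35 p [0.4573 0.2122 0.159 ] yaw -0.155 rz(tool) -0.004 shift(now axes) [0.004  0.0003 0.125 ]
   shift in turned axes [0.0035 0.0005 0.125 ]
```

Scaled: 0.03 m / 0.6 = 0.05, 0.02 m / 0.6 = 0.0333.

Request:
shift_gripper:
  deltas: [0, 0, 0, 0.005, 0, 0.05, 0.018, 0, 0, 0, 0, 0, 0.05, 0.018, 0, 0, 0, 0, 0, 0.05, 0.018, 0, 0, 0, 0, 0, 0.0333, 0.018, 0, 0, 0, 0, 0, 0.0167, 0.018, 0, 0, 0, 0, 0, 0.005, 0.018, 0, 0, 0, 0, 0, 0, 0.018]

```text
t: 1.93
tool_pos: [0.451, 0.2143, 0.0353]
ee_rot: [[-0.989, 0.15, -0.001], [0.15, 0.989, -0.0], [0.001, -0.0, -1.0]]
ft_force: [0.1, -0.1, 0.0]
gripper_width: 0.018
gripper_force: 0.0
```

```bash
python3 - <<'E'
from h import *
plan((.4539,.2132),-.151,.034)
s=manip.get_image('scene');cv2.imwrite('pics/s1.png',cv2.resize(s[140:340,240:500],None,fx=3,fy=3,interpolation=cv2.INTER_CUBIC))
E
```

```text
t 1.93 p [0.451  0.2143 0.0353] yaw -0.151 rz(tool) 0.0 shift(now axes) [-0.003  -0.0007  0.0013]
   shift in turned axes [-0.003  -0.0007  0.0013]
```

View pics/s1.png

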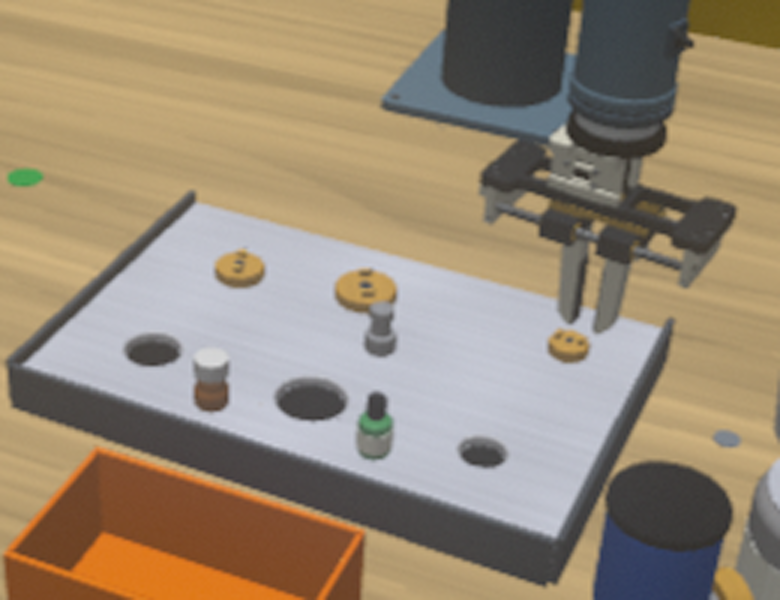

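The fingertips, at (570,318) and (605,328) in the crop, straddle the push line behind the small cap at (568,345). I'll push it most of the way now.

Scaled: -0.01 m / 0.6 = -0.0167, 0.0015 m / 0.6 = 0.0025.

Request:
shift_gripper:
  deltas: [0, 0, 0, -0.0167, -0.0012, 0.0025, 0.018, 0, 0, 0, -0.0167, 0, 0, 0.018, 0, 0, 0, -0.0167, 0, 0, 0.018, 0, 0, 0, -0.0167, 0, 0, 0.018, 0, 0, 0, -0.0167, 0, 0, 0.018, 0, 0, 0, -0.0167, 0, 0, 0.018, 0, 0, 0, -0.0167, 0, 0, 0.018, 0, 0, 0, -0.0167, 0, 0, 0.018]

```text
t: 2.65
tool_pos: [0.5313, 0.2014, 0.0341]
ee_rot: [[-0.989, 0.15, -0.0], [0.15, 0.989, -0.0], [0.0, -0.0, -1.0]]
ft_force: [-0.8, -0.4, 0.7]
gripper_width: 0.0181
gripper_force: 0.6
```

Request:
shift_gripper:
  deltas: [0, 0, 0, -0.0167, 0, 0, 0.018, 0, 0, 0, -0.0167, 0, 0, 0.018, 0, 0, 0, -0.0167, 0, 0, 0.018, 0, 0, 0, -0.0167, 0, 0, 0.018, 0, 0, 0, -0.0167, 0, 0, 0.018, 0, 0, 0, -0.0083, 0, 0, 0.018, 0, 0, 0, -0.0033, 0, 0, 0.018, 0, 0, 0, 0, 0, 0, 0.018]

```text
t: 3.32
tool_pos: [0.587, 0.193, 0.034]
ee_rot: [[-0.989, 0.15, 0.0], [0.15, 0.989, -0.0], [-0.0, -0.0, -1.0]]
ft_force: [0.4, 0.9, 0.3]
gripper_width: 0.0181
gripper_force: 0.0
```

```bash
python3 - <<'E'
from h import *
plan((.6172,.1884),-.151,.034)
s=manip.get_image('scene')
m=brass(s);m[:215]=0;m[320:]=0;m[:,:280]=0;m[:,450:]=0
for c,st in blobs(filled(m),40):print(c,st[2:],ray('scene',c,.042).round(4))
t=manip.get_image('top');m=brass(t);m[:185]=0;m[296:]=0;m[:,:222]=0;m[:,391:]=0
for c,st in blobs(filled(m),10):print('top',c,st[2:],ray('top',c,.042).round(4))
E
```

```text
t 3.32 p [0.587 0.193 0.034] yaw -0.151 rz(tool) -0.0 shift(now axes) [-0.0305  0.     -0.    ]
   shift in turned axes [-0.0305  0.     -0.    ]
[282.76744186 217.44186047] [ 9  8 43] [ 0.5045 -0.183   0.042 ]
[361.47368421 217.50526316] [ 40   9 190] [0.4135 0.0031 0.042 ]
[440.48344371 222.81788079] [ 21  18 302] [0.347  0.1989 0.042 ]
[319.51388889 229.18055556] [ 16  12 144] [ 0.5136 -0.072   0.042 ]
[361.0964467 236.1319797] [ 20  14 197] [0.497  0.0352 0.042 ]
[411.640625 239.40625 ] [34 13 64] [0.4555 0.154  0.042 ]
[309.22727273 270.84090909] [11  6 44] [ 0.6818 -0.0179  0.042 ]
[406.15151515 279.59848485] [ 14  12 132] [0.6168 0.1913 0.042 ]
[310.6861413  309.00747283] [  92   31 1472] [0.7973 0.0426 0.042 ]
[438.02173913 314.17391304] [ 8 14 46] [0.6988 0.286  0.042 ]
top [356.09950249 263.5920398 ] [ 17  16 201] [ 0.5027 -0.0776  0.042 ]
top [312.5224359  270.16987179] [ 20  21 312] [0.4864 0.0319 0.042 ]
```

Scaled: 0.03 m / 0.6 = 0.05, 0.02 m / 0.6 = 0.0333.

Request:
shift_gripper:
  deltas: [0, 0, 0, 0.0333, 0, 0, 0.018, 0, 0, 0, 0.05, 0, 0, 0.018, 0, 0, 0, 0.05, 0, 0, 0.018, 0, 0, 0, 0, 0, 0, 0.018]

```text
t: 3.75
tool_pos: [0.4999, 0.2057, 0.0331]
ee_rot: [[-0.989, 0.148, -0.008], [0.148, 0.989, -0.001], [0.008, -0.002, -1.0]]
ft_force: [-0.5, 0.4, -0.0]
gripper_width: 0.018
gripper_force: 0.0
```

```bash
cat >> h.py <<'E'
def look(name=None):
    t=manip.get_image('top');m=brass(t);m[:185]=0;m[296:]=0;m[:,:222]=0;m[:,391:]=0
    for c,st in blobs(filled(m),60):print('cap',c.round(1),st[2:],ray('top',c,.042).round(4))
    g=t.max(2)<70;r=np.zeros_like(g);r[200:228,240:378]=1
    for c,st in blobs(g&r,40):print('dark',c.round(1),st[2:],ray('top',c,.03).round(4))
    if name:cv2.imwrite(name,cv2.resize(t[170:305,205:405],None,fx=4,fy=4,interpolation=cv2.INTER_CUBIC))
E
python3 -c "
from h import *
look('pics/t2.png');plan((.6172,.1884),-.151,.034)"
```

```text
cap [251.2 222.7] [ 13  14 122] [0.6068 0.1873 0.042 ]
cap [356.1 263.6] [ 17  16 201] [ 0.5027 -0.0776  0.042 ]
cap [312.5 270.2] [ 20  21 313] [0.4864 0.0319 0.042 ]
dark [307.2 212.6] [ 20  20 313] [0.6335 0.0459 0.03  ]
dark [253. 211.] [ 12  13 112] [0.6382 0.1852 0.03  ]
dark [361.7 214. ] [ 16  17 207] [ 0.6293 -0.0934  0.03  ]
t 3.8 p [0.5035 0.2056 0.0339] yaw -0.149 rz(tool) 0.002 shift(now axes) [-1.15e-01 -1.00e-04 -5.00e-04]
   shift in turned axes [-1.15e-01  1.00e-04 -1.00e-04]
```

Scaled: -0.104 rad / 6.2832 = -0.0166.

Request:
shift_gripper:
  deltas: [0, 0, -0.0166, 0, 0, 0, 0.018, 0, 0, 0, 0, 0, 0, 0.018]

```text
t: 3.97
tool_pos: [0.5082, 0.2053, 0.0347]
ee_rot: [[-0.999, 0.043, 0.002], [0.043, 0.999, 0.0], [-0.002, 0.0, -1.0]]
ft_force: [-0.2, 0.7, -0.2]
gripper_width: 0.018
gripper_force: 0.0
```

```bash
python3 -c "
from h import *
plan((.57,.1916),-.045,.034)"
```

```text
t 3.97 p [0.5082 0.2053 0.0347] yaw -0.043 rz(tool) 0.002 shift(now axes) [-0.0623 -0.0111  0.0008]
   shift in turned axes [-0.0623 -0.0109  0.0007]
```

Scaled: -0.03 m / 0.6 = -0.05, -0.0055 m / 0.6 = -0.0092.

Request:
shift_gripper:
  deltas: [0, 0, 0, -0.05, -0.0092, 0, 0.018, 0, 0, 0, -0.05, -0.0092, 0, 0.018, 0, 0, 0, 0, 0, 0, 0.018]

```text
t: 4.22
tool_pos: [0.5738, 0.19, 0.0352]
ee_rot: [[-0.999, 0.051, 0.008], [0.051, 0.999, 0.0], [-0.008, 0.001, -1.0]]
ft_force: [0.3, 0.6, 0.8]
gripper_width: 0.0179
gripper_force: 0.0
```

```bash
python3 -c "
from h import *
plan((.618,.1895),-.045,.034)"
```

```text
t 4.22 p [0.5738 0.19   0.0352] yaw -0.051 rz(tool) -0.006 shift(now axes) [-0.0441  0.0018  0.0015]
   shift in turned axes [-0.0442  0.0015  0.0012]
```

Scaled: 0.001 m / 0.6 = 0.0017.

Request:
shift_gripper:
  deltas: [0, 0, 0, 0, 0.0017, 0, 0.018, 0, 0, 0, 0, 0, 0, 0.018, 0, 0, 0, 0, 0, 0, 0.018]
  quiet: true

```text
ok
```

```bash
python3 -c "
from h import *
plan((.618,.1895),-.045,.034)"
```

```text
t 4.47 p [0.5659 0.1925 0.0338] yaw -0.048 rz(tool) -0.003 shift(now axes) [-0.0521 -0.0005 -0.0003]
   shift in turned axes [-0.0521 -0.0006 -0.0002]
```

Scaled: -0.007 m / 0.6 = -0.0117, -0.005 m / 0.6 = -0.0083.

Request:
shift_gripper:
  deltas: [0, 0, 0, -0.0117, -0.0008, 0, 0.018, 0, 0, 0, -0.0117, 0, 0, 0.018, 0, 0, 0, -0.0117, 0, 0, 0.018, 0, 0, 0, -0.0117, 0, 0, 0.018, 0, 0, 0, -0.0083, 0, 0, 0.018, 0, 0, 0, -0.0083, 0, 0, 0.018, 0, 0, 0, -0.0083, 0, 0, 0.018, 0, 0, 0, -0.005, 0, 0, 0.018]

```text
t: 5.13
tool_pos: [0.6136, 0.1896, 0.0341]
ee_rot: [[-0.999, 0.047, 0.0], [0.047, 0.999, -0.0], [-0.0, -0.0, -1.0]]
ft_force: [-0.4, 0.2, 1.3]
gripper_width: 0.0181
gripper_force: 0.2
```

Request:
shift_gripper:
  deltas: [0, 0, 0, -0.005, 0, 0, 0.018, 0, 0, 0, -0.005, 0, 0, 0.018, 0, 0, 0, 0, 0, 0, 0.018, 0, 0, 0, 0, 0, 0, 0.018]

```text
t: 5.47
tool_pos: [0.6189, 0.1894, 0.0341]
ee_rot: [[-0.999, 0.047, 0.0], [0.047, 0.999, -0.0], [-0.0, -0.0, -1.0]]
ft_force: [-0.1, -0.3, -0.5]
gripper_width: 0.018
gripper_force: 0.0
```

```bash
python3 - <<'E'
from h import *
s=manip.get_image('scene');cv2.imwrite('pics/s3.png',cv2.resize(s[230:330,340:470],None,fx=5,fy=5,interpolation=cv2.INTER_CUBIC))
E
```

```text
(no output)
```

View pics/s3.png

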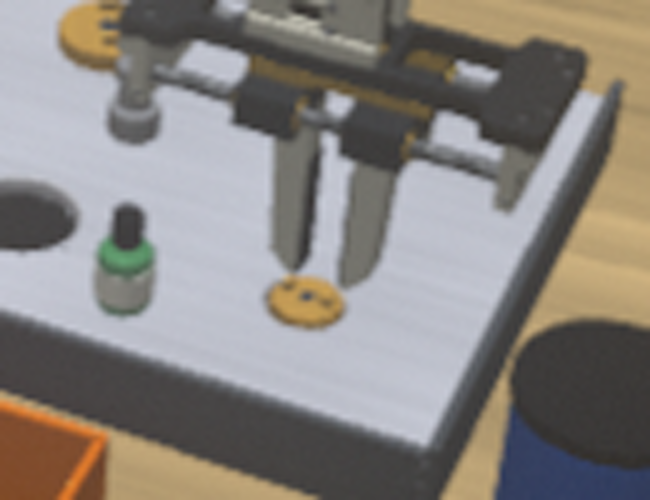

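The small cap, at (305,300) in the crop, shows only a thin rim and looks sunk into its pocket. I'll back off, rise and check from above before moving to the large cap.

Scaled: -0.03 m / 0.6 = -0.05, -0.02 m / 0.6 = -0.0333, 0.125 rad / 6.2832 = 0.0199.

Request:
shift_gripper:
  deltas: [0, 0, 0, 0.0333, 0, 0, 0.02, 0, 0, 0, 0.0333, 0, -0.0333, 0.02, 0, 0, 0.0199, 0.0333, 0, -0.05, 0.02, 0, 0, 0.0199, 0.0333, 0, -0.05, 0.02, 0, 0, 0.0196, 0, 0, 0, 0.02, 0, 0, 0, 0, 0, 0, 0.02]

```text
t: 6.02
tool_pos: [0.5395, 0.1963, 0.1167]
ee_rot: [[-0.912, 0.411, 0.004], [0.411, 0.912, 0.001], [-0.004, 0.002, -1.0]]
ft_force: [0.5, 0.2, 0.2]
gripper_width: 0.0197
gripper_force: 0.0
```

```bash
python3 -c "
from h import *
plan((.4475,.0522),-.42,.112)"
```

```text
t 6.02 p [0.5395 0.1963 0.1167] yaw -0.423 rz(tool) -0.003 shift(now axes) [ 0.0247 -0.1691  0.0042]
   shift in turned axes [ 0.0253 -0.169   0.0047]
```

Scaled: -0.034 m / 0.6 = -0.0567, -0.033 m / 0.6 = -0.055.

Request:
shift_gripper:
  deltas: [0, 0, 0, 0.0083, -0.0567, 0, 0.02, 0, 0, 0, 0.0083, -0.0567, 0, 0.02, 0, 0, 0, 0.0083, -0.0567, 0, 0.02, 0, 0, 0, 0.0083, -0.0567, 0, 0.02, 0, 0, 0, 0.0083, -0.055, 0, 0.02, 0, 0, 0, 0, 0, 0, 0.02, 0, 0, 0, 0, 0, 0, 0.02, 0, 0, 0, 0, 0, 0, 0.02]

```text
t: 6.68
tool_pos: [0.4479, 0.0513, 0.1139]
ee_rot: [[-0.914, 0.407, -0.0], [0.407, 0.914, 0.0], [0.0, 0.0, -1.0]]
ft_force: [0.4, 1.3, 0.1]
gripper_width: 0.0197
gripper_force: 0.0
```

```bash
python3 -c "
from h import *
look('pics/t4.png');plan((.4475,.0522),-.42,.034)"
```

```text
cap [252.5 210.9] [ 12  13 126] [0.6368 0.1844 0.042 ]
cap [356.1 263.6] [ 17  16 202] [ 0.5026 -0.0776  0.042 ]
cap [313.  266.8] [ 20  15 186] [0.4947 0.0307 0.042 ]
dark [307.2 212.5] [ 20  20 317] [0.6336 0.0458 0.03  ]
dark [361.7 214. ] [ 16  17 210] [ 0.6294 -0.0935  0.03  ]
t 6.73 p [0.4481 0.0518 0.1139] yaw -0.418 rz(tool) 0.002 shift(now axes) [0.0008 0.0001 0.0799]
   shift in turned axes [0.0008 0.0001 0.0799]
```

View pics/t4.png

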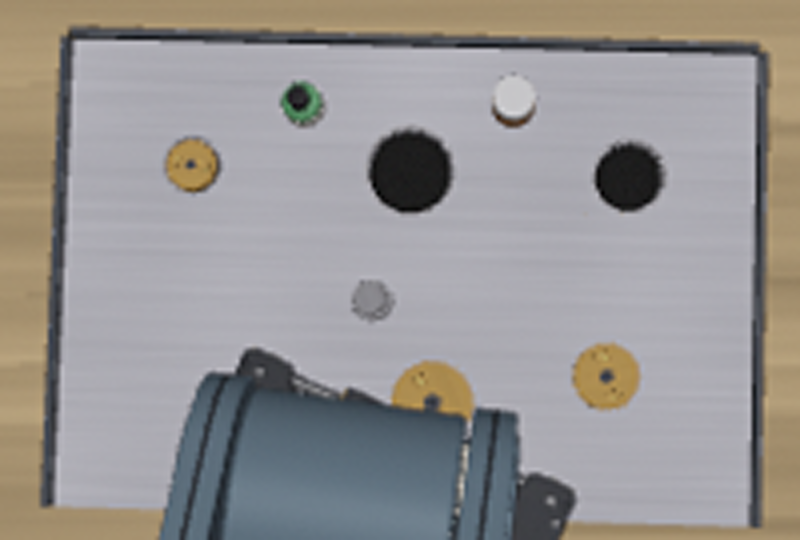

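The small cap, at (192,164), sits inside its pocket with a thin dark gap around it. The large cap is still at (432,402). Next I lower and push leg 1.

Scaled: 0.025 m / 0.6 = 0.0417, 0.02 m / 0.6 = 0.0333.

Request:
shift_gripper:
  deltas: [0, 0, 0, 0, 0, 0.0417, 0.02, 0, 0, 0, 0, 0, 0.0417, 0.02, 0, 0, 0, 0, 0, 0.0333, 0.02, 0, 0, 0, 0, 0, 0.0167, 0.02, 0, 0, 0, 0, 0, 0, 0.02, 0, 0, 0, -0.0133, 0, 0, 0.02, 0, 0, 0, -0.0167, 0, 0, 0.02, 0, 0, 0, -0.0167, 0, 0, 0.02]

```text
t: 7.4
tool_pos: [0.4751, 0.04, 0.035]
ee_rot: [[-0.914, 0.406, 0.002], [0.406, 0.914, -0.0], [-0.002, 0.001, -1.0]]
ft_force: [0.1, 0.5, 0.1]
gripper_width: 0.0202
gripper_force: 0.3
```

```bash
python3 -c "
from h import *
plan((.532,.0146),-.42,.034)"
```

```text
t 7.4 p [0.4751 0.04   0.035 ] yaw -0.419 rz(tool) 0.001 shift(now axes) [-0.0623 -0.      0.0012]
   shift in turned axes [-0.0623  0.      0.001 ]
```

Scaled: -0.01 m / 0.6 = -0.0167, -0.006 m / 0.6 = -0.01.

Request:
shift_gripper:
  deltas: [0, 0, 0, -0.0167, 0, 0, 0.02, 0, 0, 0, -0.0167, 0, 0, 0.02, 0, 0, 0, -0.0167, 0, 0, 0.02, 0, 0, 0, -0.0167, 0, 0, 0.02, 0, 0, 0, -0.0167, 0, 0, 0.02, 0, 0, 0, -0.01, 0, 0, 0.02, 0, 0, 0, -0.005, 0, 0, 0.02, 0, 0, 0, 0, 0, 0, 0.02]

```text
t: 8.07
tool_pos: [0.5278, 0.0156, 0.0341]
ee_rot: [[-0.913, 0.408, 0.001], [0.408, 0.913, -0.0], [-0.001, 0.0, -1.0]]
ft_force: [-0.4, -0.1, -0.0]
gripper_width: 0.0199
gripper_force: 0.0
```

Request:
shift_gripper:
  deltas: [0, 0, 0, 0.025, 0, 0, 0.02, 0, 0, 0, 0.0417, 0, -0.0333, 0.02, 0, 0, 0, 0.0417, 0, -0.05, 0.02, 0, 0, 0, 0.0417, 0, -0.05, 0.02, 0, 0, 0, 0, 0, 0, 0.02, 0, 0, 0, 0, 0, 0, 0.02]

```text
t: 8.57
tool_pos: [0.4453, 0.0531, 0.1159]
ee_rot: [[-0.914, 0.406, 0.005], [0.406, 0.914, -0.001], [-0.005, 0.001, -1.0]]
ft_force: [0.9, 0.2, -0.9]
gripper_width: 0.0201
gripper_force: 0.0
```

```bash
python3 -c "
from h import *
look();plan((.532,.0146),.5,.034)"
```

```text
cap [252.5 210.9] [ 12  13 126] [0.6368 0.1844 0.042 ]
cap [324.8 242.4] [ 20  20 315] [0.5561 0.0008 0.042 ]
cap [356.1 263.6] [ 17  16 202] [ 0.5026 -0.0776  0.042 ]
dark [307.2 212.5] [ 20  20 317] [0.6336 0.0458 0.03  ]
dark [361.7 214. ] [ 16  17 210] [ 0.6294 -0.0935  0.03  ]
t 8.62 p [0.4453 0.0528 0.1148] yaw -0.419 rz(tool) -0.919 shift(now axes) [-0.0945  0.0003  0.0811]
   shift in turned axes [-0.0577 -0.0751  0.0808]
```

Scaled: -0.1186 rad / 6.2832 = -0.0189.

Request:
shift_gripper:
  deltas: [0, 0, -0.0189, 0, 0, 0, 0.02, 0, 0, -0.0189, 0, 0, 0, 0.02, 0, 0, -0.0189, 0, 0, 0, 0.02, 0, 0, -0.0189, 0, 0, 0, 0.02, 0, 0, -0.0189, 0, 0, 0, 0.02, 0, 0, -0.0189, 0, 0, 0, 0.02, 0, 0, -0.0189, 0, 0, 0, 0.02, 0, 0, -0.0189, 0, 0, 0, 0.02]

```text
t: 9.28
tool_pos: [0.4449, 0.0523, 0.1125]
ee_rot: [[-0.861, -0.509, -0.002], [-0.509, 0.861, 0.0], [0.002, 0.001, -1.0]]
ft_force: [0.1, -0.0, 0.4]
gripper_width: 0.02
gripper_force: 0.0
```

```bash
python3 -c "
from h import *
plan((.5192,-.0189),.53,.034)"
```

```text
t 9.28 p [0.4449 0.0523 0.1125] yaw 0.534 rz(tool) 0.004 shift(now axes) [-0.0279 -0.0992  0.0783]
   shift in turned axes [-0.0281 -0.099   0.0785]
```

Scaled: -0.033 m / 0.6 = -0.055, 0.03 m / 0.6 = 0.05.

Request:
shift_gripper:
  deltas: [0, 0, 0, -0.0133, -0.055, 0, 0.02, 0, 0, 0, -0.0167, -0.055, 0, 0.02, 0, 0, 0, -0.0167, -0.055, 0, 0.02, 0, 0, 0, 0, 0, 0, 0.02, 0, 0, 0, 0, 0, 0.05, 0.02, 0, 0, 0, 0, 0, 0.05, 0.02, 0, 0, 0, 0, 0, 0.03, 0.02, 0, 0, 0, 0, 0, 0, 0.02]
  quiet: true

```text
ok
```

Request:
shift_gripper:
  deltas: [0, 0, 0, 0, 0, 0, 0.02, 0, 0, 0, 0, 0, 0, 0.02]

```text
t: 10.12
tool_pos: [0.5185, -0.0187, 0.035]
ee_rot: [[-0.863, -0.504, -0.002], [-0.504, 0.863, 0.0], [0.001, 0.001, -1.0]]
ft_force: [0.4, 0.3, 0.6]
gripper_width: 0.0202
gripper_force: 0.0
```

```bash
python3 -c "
from h import *
plan((.5192,-.0189),.53,.034)"
```

```text
t 10.12 p [ 0.5185 -0.0187  0.035 ] yaw 0.529 rz(tool) -0.001 shift(now axes) [-0.0005 -0.0005  0.001 ]
   shift in turned axes [-0.0005 -0.0005  0.001 ]
```

Scaled: -0.01 m / 0.6 = -0.0167, -0.006 m / 0.6 = -0.01.

Request:
shift_gripper:
  deltas: [0, 0, 0, -0.0167, -0.0008, 0.0017, 0.02, 0, 0, 0, -0.0167, 0, 0, 0.02, 0, 0, 0, -0.0167, 0, 0, 0.02, 0, 0, 0, -0.0167, 0, 0, 0.02, 0, 0, 0, -0.0167, 0, 0, 0.02, 0, 0, 0, -0.0167, 0, 0, 0.02, 0, 0, 0, -0.01, 0, 0, 0.02, 0, 0, 0, -0.005, 0, 0, 0.02]

```text
t: 10.78
tool_pos: [0.5797, 0.0164, 0.0352]
ee_rot: [[-0.863, -0.505, 0.0], [-0.505, 0.863, -0.0], [-0.0, -0.0, -1.0]]
ft_force: [-1.4, -0.9, 0.9]
gripper_width: 0.0201
gripper_force: 0.9
```

Request:
shift_gripper:
  deltas: [0, 0, 0, 0, 0, 0, 0.02, 0, 0, 0, 0, 0, 0, 0.02]

```text
t: 10.95
tool_pos: [0.5788, 0.0159, 0.0351]
ee_rot: [[-0.863, -0.505, 0.0], [-0.505, 0.863, 0.0], [-0.0, -0.0, -1.0]]
ft_force: [-0.1, 0.2, -0.2]
gripper_width: 0.0199
gripper_force: 0.0
```

Request:
shift_gripper:
  deltas: [0, 0, 0, 0.0333, 0, 0, 0.02, 0, 0, 0, 0.0417, 0, 0, 0.02, 0, 0, 0, 0.0417, 0, 0, 0.02, 0, 0, 0, 0, 0, 0, 0.02, 0, 0, 0, 0, 0, 0, 0.02]
  only: "pos"

```text
tool_pos: [0.5174, -0.0201, 0.0354]
```

```bash
python3 -c "
from h import *
look();plan((.5192,-.0189),.53,.034)"
```

```text
cap [252.5 210.9] [ 12  13 126] [0.6368 0.1844 0.042 ]
cap [311.8 218.4] [ 21  16 160] [0.6171 0.0337 0.042 ]
dark [305.9 210. ] [ 20  19 211] [0.6401 0.0492 0.03  ]
dark [361.7 214. ] [ 16  17 208] [ 0.6294 -0.0935  0.03  ]
t 11.42 p [ 0.5186 -0.0199  0.0356] yaw 0.528 rz(tool) -0.002 shift(now axes) [-0.001   0.0006  0.0016]
   shift in turned axes [-0.001   0.0006  0.0016]
```

Scaled: -0.03 m / 0.6 = -0.05, 0.02 m / 0.6 = 0.0333.

Request:
shift_gripper:
  deltas: [0, 0, 0, 0, 0, -0.05, 0.02, 0, 0, 0, 0.0333, 0, -0.0167, 0.02, 0, 0, 0, 0.0417, 0, 0, 0.02, 0, 0, 0, 0, 0, 0, 0.02, 0, 0, 0, 0, 0, 0, 0.02]
  only: "pos"

```text
tool_pos: [0.48, -0.0424, 0.0756]
```

```bash
python3 -c "
from h import *
look('pics/t5.png');plan((.5192,-.0189),.53,.034)"
```

```text
cap [252.5 210.9] [ 12  13 126] [0.6368 0.1844 0.042 ]
cap [312.7 222.4] [ 21  21 326] [0.6071 0.0314 0.042 ]
dark [305.9 210. ] [ 20  19 211] [0.6401 0.0492 0.03  ]
dark [361.7 214. ] [ 16  17 209] [ 0.6293 -0.0935  0.03  ]
t 11.88 p [ 0.4805 -0.0423  0.0755] yaw 0.528 rz(tool) -0.002 shift(now axes) [-0.0451  0.0008  0.0416]
   shift in turned axes [-0.0452  0.0006  0.0415]
```

View pics/t5.png

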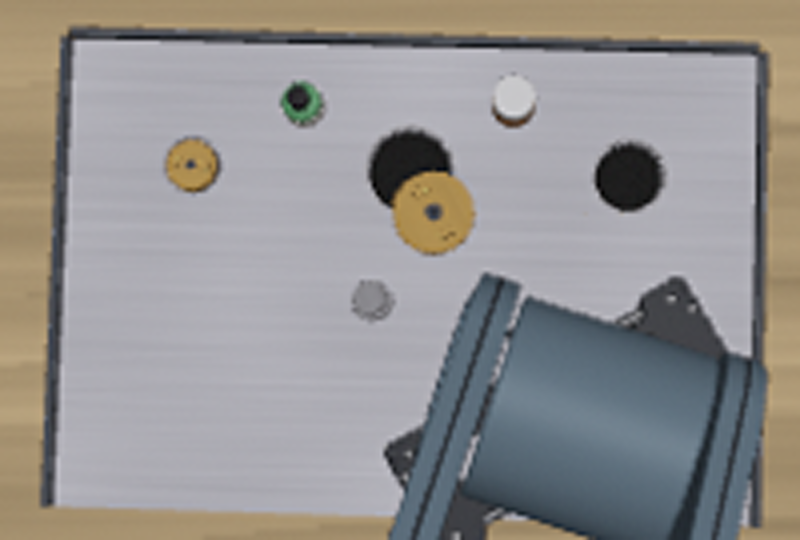

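The large cap, at (433,212) in the crop, is right of and below its pocket at (410,171), on the planned line with about 30 mm to go.

Scaled: 0.03 m / 0.6 = 0.05, -0.025 m / 0.6 = -0.0417.

Request:
shift_gripper:
  deltas: [0, 0, 0, -0.0333, 0, 0, 0.02, 0, 0, 0, -0.0417, 0.001, 0.0167, 0.02, 0, 0, 0, 0, 0, 0.05, 0.02, 0, 0, 0, -0.0333, 0, 0.0025, 0.02, 0, 0, 0, -0.0333, 0, 0, 0.02, 0, 0, 0, -0.0167, 0, 0, 0.02, 0, 0, 0, 0, 0, 0, 0.02, 0, 0, 0, 0, 0, 0, 0.02]
  only: "pos"

```text
tool_pos: [0.5615, 0.0068, 0.0333]
```

```bash
python3 -c "
from h import *
plan((.6065,.0317),.53,.034)"
```

```text
t 12.55 p [0.5615 0.0068 0.0333] yaw 0.531 rz(tool) 0.001 shift(now axes) [-0.0514 -0.0013 -0.0007]
   shift in turned axes [-0.0514 -0.0012 -0.0007]
```

Scaled: -0.007 m / 0.6 = -0.0117, -0.006 m / 0.6 = -0.01.

Request:
shift_gripper:
  deltas: [0, 0, 0, -0.0117, -0.0017, -0.0008, 0.02, 0, 0, 0, -0.0117, 0, 0, 0.02, 0, 0, 0, -0.0117, 0, 0, 0.02, 0, 0, 0, -0.01, 0, 0, 0.02, 0, 0, 0, -0.01, 0, 0, 0.02, 0, 0, 0, -0.0083, 0, 0, 0.02, 0, 0, 0, -0.0067, 0, 0, 0.02, 0, 0, 0, -0.005, 0, 0, 0.02]

```text
t: 13.22
tool_pos: [0.6008, 0.0282, 0.0342]
ee_rot: [[-0.863, -0.505, -0.0], [-0.505, 0.863, -0.0], [0.0, -0.0, -1.0]]
ft_force: [-1.9, -0.2, 1.4]
gripper_width: 0.0203
gripper_force: 1.2
```

Request:
shift_gripper:
  deltas: [0, 0, 0, -0.005, 0, 0, 0.02, 0, 0, 0, -0.005, 0, 0, 0.02, 0, 0, 0, 0, 0, 0, 0.02, 0, 0, 0, 0, 0, 0, 0.02]

```text
t: 13.55
tool_pos: [0.6059, 0.0312, 0.0341]
ee_rot: [[-0.863, -0.505, 0.0], [-0.505, 0.863, 0.0], [-0.0, -0.0, -1.0]]
ft_force: [-0.0, -0.3, 1.0]
gripper_width: 0.0201
gripper_force: 0.0
```

```bash
python3 - <<'E'
from h import *
plan((.6065,.0317),.53,.034)
s=manip.get_image('scene');cv2.imwrite('pics/s6.png',cv2.resize(s[210:310,280:430],None,fx=5,fy=5,interpolation=cv2.INTER_CUBIC))
E
```

```text
t 13.55 p [0.6059 0.0312 0.0341] yaw 0.529 rz(tool) -0.001 shift(now axes) [-0.0007  0.0001  0.0001]
   shift in turned axes [-0.0007  0.0001  0.0001]
```

View pics/s6.png

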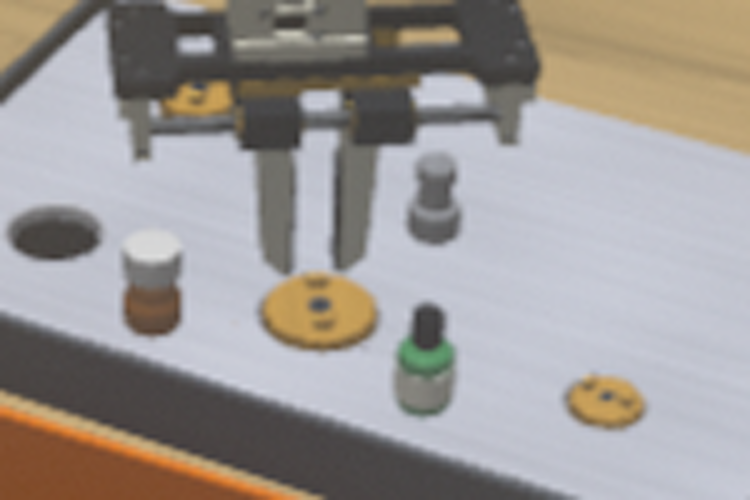

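The large cap, at (320,308), now lies low and flat in its pocket with the neighbours undisturbed. On to the medium cap.

Scaled: -0.03 m / 0.6 = -0.05, -0.02 m / 0.6 = -0.0333, 0.11 rad / 6.2832 = 0.0175.

Request:
shift_gripper:
  deltas: [0, 0, 0, 0.025, 0, 0, 0.02, 0, 0, 0.0175, 0.0333, 0, -0.0333, 0.02, 0, 0, 0.0175, 0.0333, 0, -0.05, 0.02, 0, 0, 0.0175, 0.0333, 0, -0.05, 0.02, 0, 0, 0.0175, 0, 0, 0, 0.02, 0, 0, 0.0175, 0, 0, 0, 0.02, 0, 0, 0.0164, 0, 0, 0, 0.02, 0, 0, 0, 0, 0, 0, 0.02]
  only: "pos"

```text
tool_pos: [0.5381, -0.0009, 0.1147]
```

```bash
python3 -c "
from h import *
look();plan((.4634,-.0706),-.124,.112)"
```

```text
cap [252.5 210.9] [ 12  13 126] [0.6368 0.1844 0.042 ]
dark [361.4 213.4] [ 16  22 171] [ 0.6308 -0.0927  0.03  ]
t 14.32 p [ 0.5381 -0.0009  0.1144] yaw -0.122 rz(tool) 0.002 shift(now axes) [ 0.0656 -0.0783  0.0023]
   shift in turned axes [ 0.0655 -0.0784  0.0024]
```

Scaled: 0.03 m / 0.6 = 0.05, -0.0264 m / 0.6 = -0.044.

Request:
shift_gripper:
  deltas: [0, 0, 0, 0.0367, -0.0433, 0, 0.02, 0, 0, 0, 0.0367, -0.0433, 0, 0.02, 0, 0, 0, 0.036, -0.044, 0, 0.02, 0, 0, 0, 0, 0, 0.05, 0.02, 0, 0, 0, 0, 0, 0.05, 0.02, 0, 0, 0, 0, 0, 0.0333, 0.02, 0, 0, 0, 0, 0, 0, 0.02, 0, 0, 0, 0, 0, 0, 0.02]
  only: "pos"

```text
tool_pos: [0.4627, -0.0704, 0.0332]
```

```bash
python3 -c "
from h import *
look();plan((.4634,-.0706),-.124,.034)"
```

```text
cap [307.2 212.6] [ 21  20 319] [0.632  0.0452 0.042 ]
cap [252.5 210.9] [ 12  13 126] [0.6368 0.1844 0.042 ]
dark [361.7 214. ] [ 16  17 208] [ 0.6292 -0.0935  0.03  ]
t 15.03 p [ 0.4631 -0.0705  0.0338] yaw -0.122 rz(tool) 0.002 shift(now axes) [-0.0003 -0.0001 -0.0002]
   shift in turned axes [-0.0003 -0.0001 -0.0002]
```

Scaled: -0.01 m / 0.6 = -0.0167.

Request:
shift_gripper:
  deltas: [0, 0, 0, -0.0167, 0, 0, 0.02, 0, 0, 0, -0.0167, 0, 0, 0.02, 0, 0, 0, -0.0167, 0, 0, 0.02, 0, 0, 0, -0.0167, 0, 0, 0.02, 0, 0, 0, -0.0167, 0, 0, 0.02, 0, 0, 0, -0.0167, 0, 0, 0.02, 0, 0, 0, -0.0167, 0, 0, 0.02, 0, 0, 0, -0.0167, 0, 0, 0.02]
  only: "pos"

```text
tool_pos: [0.5437, -0.0804, 0.0341]
```

Request:
shift_gripper:
  deltas: [0, 0, 0, -0.0167, 0, 0, 0.02, 0, 0, 0, -0.0117, 0, 0, 0.02, 0, 0, 0, -0.0083, 0, 0, 0.02, 0, 0, 0, -0.005, 0, 0, 0.02, 0, 0, 0, -0.0033, 0, 0, 0.02, 0, 0, 0, 0, 0, 0, 0.02, 0, 0, 0, 0, 0, 0, 0.02]
  only: "pos"

```text
tool_pos: [0.5695, -0.0837, 0.0341]
```

Request:
shift_gripper:
  deltas: [0, 0, 0, 0.0333, 0, 0, 0.02, 0, 0, 0, 0.05, 0, 0, 0.02, 0, 0, 0, 0.05, 0, 0, 0.02, 0, 0, 0, 0.025, 0, 0, 0.02, 0, 0, 0, 0, 0, 0, 0.02, 0, 0, 0, 0, 0, 0, 0.02]
  only: "pos"

```text
tool_pos: [0.4753, -0.0721, 0.0346]
```

```bash
python3 -c "
from h import *
look()"
```

```text
cap [307.2 212.6] [ 21  20 320] [0.632  0.0452 0.042 ]
cap [252.5 210.9] [ 12  13 126] [0.6368 0.1844 0.042 ]
cap [360.2 227. ] [ 17  17 215] [ 0.595  -0.0885  0.042 ]
dark [361.8 213.1] [ 16  15 182] [ 0.6316 -0.0939  0.03  ]
```

Scaled: -0.03 m / 0.6 = -0.05, -0.025 m / 0.6 = -0.0417.

Request:
shift_gripper:
  deltas: [0, 0, 0, -0.0333, -0.0008, 0, 0.02, 0, 0, 0, -0.05, 0, 0, 0.02, 0, 0, 0, -0.0417, 0, 0, 0.02, 0, 0, 0, -0.0167, 0, 0, 0.02, 0, 0, 0, 0, 0, 0, 0.02, 0, 0, 0, 0, 0, 0, 0.02, 0, 0, 0, 0, 0, 0, 0.02]
  only: "pos"

```text
tool_pos: [0.5589, -0.0828, 0.0337]
```

```bash
python3 -c "
from h import *
plan((.6039,-.0886),-.124,.034)"
```

```text
t 17.42 p [ 0.5589 -0.0828  0.0337] yaw -0.124 rz(tool) 0.0 shift(now axes) [-0.0453 -0.0002 -0.0004]
   shift in turned axes [-0.0453 -0.0002 -0.0003]
```

Scaled: -0.007 m / 0.6 = -0.0117, -0.006 m / 0.6 = -0.01.

Request:
shift_gripper:
  deltas: [0, 0, 0, -0.01, 0, 0, 0.02, 0, 0, 0, -0.0117, 0, 0, 0.02, 0, 0, 0, -0.0117, 0, 0, 0.02, 0, 0, 0, -0.01, 0, 0, 0.02, 0, 0, 0, -0.01, 0, 0, 0.02, 0, 0, 0, -0.0083, 0, 0, 0.02, 0, 0, 0, -0.005, 0, 0, 0.02, 0, 0, 0, -0.005, 0, 0, 0.02]

```text
t: 18.08
tool_pos: [0.6027, -0.0884, 0.0341]
ee_rot: [[-0.992, 0.124, 0.0], [0.124, 0.992, -0.0], [-0.0, -0.0, -1.0]]
ft_force: [-0.5, 0.1, 0.3]
gripper_width: 0.0197
gripper_force: 0.3
```

Request:
shift_gripper:
  deltas: [0, 0, 0, -0.0033, 0, 0, 0.02, 0, 0, 0, 0, 0, 0, 0.02, 0, 0, 0, 0, 0, 0, 0.02]

```text
t: 18.33
tool_pos: [0.6043, -0.0886, 0.0341]
ee_rot: [[-0.992, 0.124, 0.0], [0.124, 0.992, 0.0], [-0.0, 0.0, -1.0]]
ft_force: [-0.6, -0.4, -0.7]
gripper_width: 0.0198
gripper_force: 0.0
```

```bash
python3 - <<'E'
from h import *
plan((.6039,-.0886),-.124,.034)
s=manip.get_image('scene');cv2.imwrite('pics/s7.png',cv2.resize(s[210:310,250:410],None,fx=5,fy=5,interpolation=cv2.INTER_CUBIC))
E
```

```text
t 18.33 p [ 0.6043 -0.0886  0.0341] yaw -0.124 rz(tool) -0.0 shift(now axes) [ 0.0004 -0.0001  0.0001]
   shift in turned axes [ 0.0004 -0.0001  0.0001]
```

View pics/s7.png

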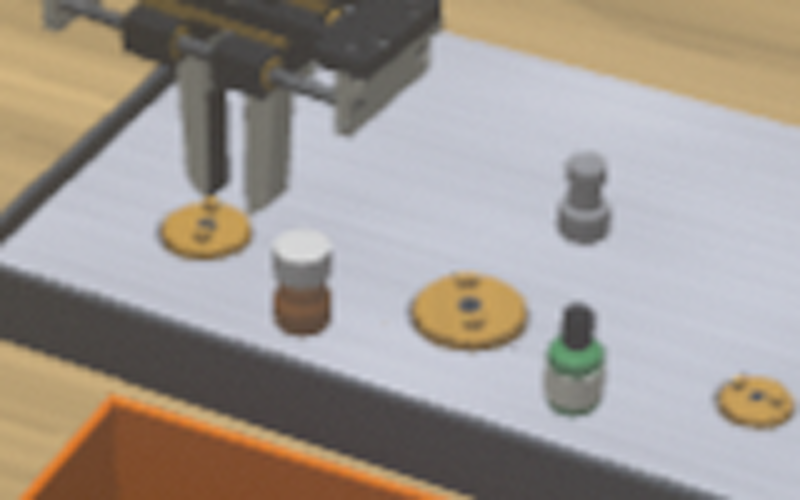

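All three caps now lie low: medium at (205,229), large at (468,310) and small at (755,400). I'll retreat and do a last check from above.

The rows are not in the units I measure in: shifts go in shares of 0.6 m and turns go in shares of 2 pi rad. I convert before sending: -0.03 m / 0.6 = -0.05, 0.02 m / 0.6 = 0.0333.

Request:
shift_gripper:
  deltas: [0, 0, 0, 0.025, 0, 0, 0.02, 0, 0, 0, 0.05, 0, -0.0167, 0.02, 0, 0, 0, 0.05, 0, -0.05, 0.02, 0, 0, 0, 0.05, 0, -0.05, 0.02, 0, 0, 0, 0.05, 0, -0.05, 0.02, 0, 0, 0, 0.0333, 0, -0.05, 0.02, 0, 0, 0, 0, 0, 0, 0.02, 0, 0, 0, 0, 0, 0, 0.02]
  only: "pos|t:"

```text
t: 19.05
tool_pos: [0.4524, -0.0699, 0.1647]
ee_rot: [[-0.992, 0.124, 0.005], [0.124, 0.992, -0.002], [-0.005, -0.001, -1.0]]
```

```bash
python3 -c "
from h import *
look('pics/t8.png')"
```

```text
cap [307.3 212.6] [ 20  20 317] [0.6319 0.0451 0.042 ]
cap [252.5 210.9] [ 12  13 126] [0.6368 0.1844 0.042 ]
cap [361.7 214. ] [ 17  17 212] [ 0.6279 -0.0927  0.042 ]
```

View pics/t8.png

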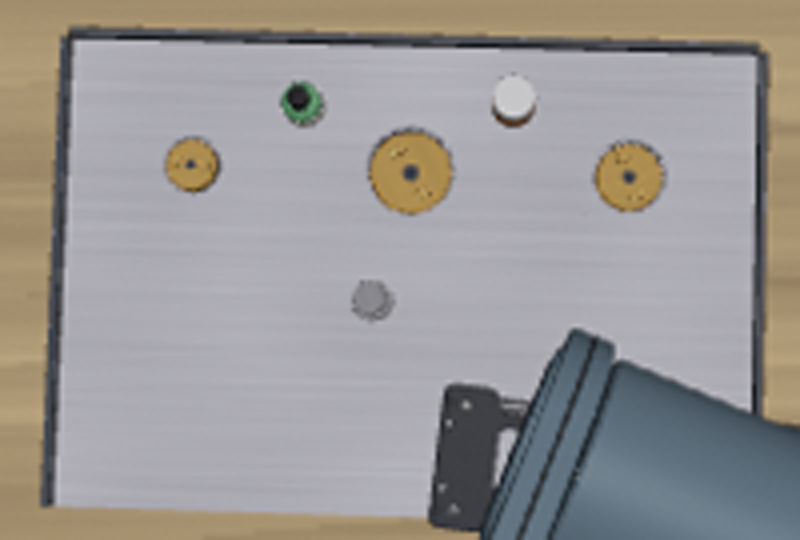

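```bash
python3 - <<'E'
from h import *
s=manip.get_image('scene');m=filled(brass(s))
for n,uv in(('small',(252.5,210.9)),('large',(307.3,212.6)),('medium',(361.7,214))):
    for z in(.033,.042):
        p=ray('top',uv,z);q=proj('scene',p)
        b=min(blobs(m,20),key=lambda b:np.linalg.norm(b[0]-q))
        print(n,z,'pred',q.round(1),'seen',b[0].round(1),b[1][2:])
# reference: unseated at start
s=cv2.imread('pics/scene0.png');m=filled(brass(s))
for uv in((356.1,263.6),(312.5,270.1),(242.7,269.3)):
    q=proj('scene',ray('top',uv,.042));b=min(blobs(m,20),key=lambda b:np.linalg.norm(b[0]-q));print('ref',q.round(1),b[0].round(1),b[1][2:])
E
```

```text
small 0.033 pred [400.5 287.5] seen [413.1 244.6] [   640    480 161412]
small 0.042 pred [400.4 283.8] seen [413.1 244.6] [   640    480 161412]
large 0.033 pred [343.2 269.7] seen [413.1 244.6] [   640    480 161412]
large 0.042 pred [343.3 266.2] seen [413.1 244.6] [   640    480 161412]
medium 0.033 pred [290.8 253.6] seen [326.3 137.9] [ 35  11 110]
medium 0.042 pred [291.2 250.3] seen [326.3 137.9] [ 35  11 110]
ref [319.4 226.6] [406.  242.9] [   640    480 163781]
ref [361.4 233.8] [406.  242.9] [   640    480 163781]
ref [429.  251.8] [406.  242.9] [   640    480 163781]
```

```bash
python3 - <<'E'
from h import *
s=manip.get_image('scene')
for n,uv in(('small',(252.5,210.9)),('large',(307.3,212.6)),('medium',(361.7,214))):
    a=proj('scene',ray('top',uv,.042));q=proj('scene',ray('top',uv,.033));m=np.zeros(s.shape[:2],bool);m[int(q[1])-14:int(q[1])+14,int(q[0])-14:int(q[0])+14]=1
    b=max(blobs(filled(brass(s)&m),20),key=lambda b:b[1][4]);print(n,'seated',q.round(1),'on deck would be ~',(a+[0,2.5]).round(1),'seen',b[0].round(1),b[1][2:])
E
```

```text
small seated [400.5 287.5] on deck would be ~ [400.4 286.3] seen [400.6 290.1] [ 14   9 108]
large seated [343.2 269.7] on deck would be ~ [343.3 268.7] seen [343.6 272.1] [ 22  15 258]
medium seated [290.8 253.6] on deck would be ~ [291.2 252.8] seen [290.7 255.7] [ 18  12 152]
```

```bash
python3 -c "
from plant import manip
print(manip.job_done())"
```

```text
the job is handed in; nothing more can be done
None
```

The job is handed in at about 19 s of the 72 s allowed: both cameras show all three caps flat and fully home in their own pockets, pushed along the deck without gripping, lifting or pressing hard, and nothing else on the deck moved.

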